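# Square a shortbread slab into the corner of the portioning board

## Task

Take the bench scraper out of its rack and, with its upright blade, gently nudge the shortbread slab on the portioning board: first square up its long side against the far fence until it bears on it, then slide it along that fence until its short side bears on the side fence too, so that it sits flush in the square corner, touching both, ready for cutting. The slab is brittle: never push it hard, do not touch it with the gripper, and do not lift or tip it. Then hang the scraper back in its rack by the handle and leave everything else on the bench where it is.

Things in the scene. Friction and masses are not known exactly. Their poses are not given: they have to be found in the camera images.
- board: White plastic portioning board, fixed, 280 (x) by 320 (y) by 18 mm; origin at the centre of its underside. On it two steel fences, 6 mm thick and 25 mm high, meet squarely near its +x, +y corner. They are set by hand with thumbscrews, true to the board's axes; the inner face of the far fence lies somewhere in x = 97 to 111 mm, of the side fence in y = 117 to 131 mm.
- slab: Golden shortbread slab, 130 (x) by 160 (y) by 14 mm, 0.2 to 0.42 kg, loose on the board's top, its nearest edges a few cm short of both fences, up to 0.25 rad askew. Origin at the centre of its underside, x towards the far fence, y towards the side fence. Slides under 1 to 4 N; its edges crumble when the scraper pushes with more than 12 N.
- scraper: Bench scraper, 0.16 kg: steel blade 100 mm wide (x), 3 mm thick (y), 78 mm high, below a black handle bar 108 mm long (x), 24 mm thick (y, flat sides), 34 mm high. Origin at the middle of the blade's lower edge, z up to the handle (78 to 112 mm up). It hangs upright in the rack's slot, the handle's underside on the rack's top.
- scraper_handle (a point): Middle of the scraper's handle, 95 mm above the blade's lower edge.
- rack: Beech scraper rack, fixed to the bench on either side of the board: a block 146 (x) by 46 (y) by 88 mm high on a foot 156 by 56 by 8 mm, with a slot in its top along x, 116 mm long, 12 mm wide, 80 mm deep. Origin at the centre of its underside. To grip the hanging handle keep the fingertips above the block's top.
- rack_slot (a point): Middle of the slot's mouth, level with the rack's top (88 mm up). With the scraper hung up, its origin is 78 mm straight below this point and its x lies along the rack's x, either way round.
- shaker: Steel sugar shaker, 66 mm across, 106 mm high, standing beside the work; origin at the centre of its underside. Leave alone.
- cutter: Round steel pastry cutter, a thin ring 72 mm across and 35 mm high, lying on the bench; origin at the centre of its underside. Leave alone.
- bun_tray: White square tray 120 by 120 mm, rim 16 mm high, with a bun about 45 mm high; origin at the centre of its underside. Leave alone.

How it is judged (in metres and radians):
On the way, in this order (a step that is already met when the one before it is completed fails the run):
1. the scraper is drawn out of the rack (z of scraper in the frame of rack above 0.09 m), for 0.05 s.
2. the slab's long far edge lies along the far fence, within 2 mm and square to it, and bears on it (over 1 N) under the scraper (angle between the x axis of slab and the x axis of board, either way round below 0.0125 rad and x of far_fence_c0 in the frame of slab below 0.07 m and contact force between slab and far_fence_c0 above 1 N and contact force between scraper and slab above 0.5 N), for 0.1 s.
3. the slab bears on the side fence too (over 1 N) under the scraper, square and within 2 mm of both fences (angle between the x axis of slab and the x axis of board, either way round below 0.0125 rad and x of far_fence_c0 in the frame of slab below 0.07 m and y of side_fence_c0 in the frame of slab below 0.085 m and contact force between slab and side_fence_c0 above 1 N and contact force between scraper and slab above 0.5 N), for 0.1 s.
At the end, for the whole second after the job is handed in: The slab lies flat on the board, at rest, its far edge within 2 mm of the far fence, its side edge within 2 mm of the side fence, square to them within 0.7 degree; the scraper hangs released, upright and at rest in the rack's slot, its handle down on the rack (within 4 mm) (angle between the x axis of slab and the x axis of board, either way round below 0.0125 rad and x of far_fence_c0 in the frame of slab below 0.07 m and y of side_fence_c0 in the frame of slab below 0.085 m and angle between slab's own z axis and vertical below 0.05 rad and z of slab in the frame of board below 0.021 m and linear speed of each of slab, scraper below 0.01 m/s and horizontal distance between scraper and rack_slot below 0.01 m and z of scraper in the frame of rack below 0.014 m and angle between scraper's own z axis and vertical below 0.15 rad and contact force between the fingers and scraper below 0.1 N); the robot touches nothing.
It fails at once if the scraper pushes the brittle slab with more than 12 N (contact force between scraper and slab above 12 N).
It fails at once if the gripper touches the slab (contact force between any of the fingers, the arm and slab above 0.5 N).
It fails at once if the slab is lifted or tipped (angle between slab's own z axis and vertical above 0.08 rad or z of slab in the frame of board above 0.026 m).
It fails at once if a bystander is moved more than 15 mm (distance of any of shaker, cutter, bun_tray from where it was at the start of the episode above 0.015 m).
It also fails if it takes over 72 s, if anything falls off the work surface, if the arm or the gripper's body presses on something with over 40 N, if the wrist force passes 120 N, or if a joint passes its speed limit or range.

## Robot

A 6-joint arm with a two-finger parallel gripper is mounted at the origin on the work surface. World frame = base frame: x ahead of the robot, y to its left, z up, the work surface at z = 0. Lengths are in m, angles in degrees, forces in N, time in s.
With the tool pointing down it reaches from about 0.3 to 0.75 m from the base axis. Payload 8.5 kg.
Tool frame: the origin (TCP) lies on the centre line of the jaws, within the pads' length; the fingertips stand tips_ahead ahead of it and the grasp point (between the pads) lies 3 mm ahead of it (tips_ahead is the distance from the TCP to the fingertips, in m); z points along the fingers, y is the line along which they close (so a half turn about z gives the same grasp; the last joint's range is limited). The gripper opens to 85 mm and grips with 20 to 120 N. Pads are 22 mm wide; open, the fingers measure 114 mm over their backs; the gripper's body (76 mm by 85 mm) begins 54 mm behind the grasp point. The pads swing forward as they close: fully open they stand 13 mm farther back than shut.
Start: joints at [60.086, 21.807, 74.336, -0, 83.858, -12.336], TCP at [0.166, 0.524, 0.253] pointing down, gripper open.
Joint ranges: [-178.18, 178.18], [-50.72, 133.34], [12.68, 142.11], [-81.47, 261.47], [9.98, 163.14], [-165.26, 165.26]. Speed limits (degrees/s): [136.94, 136.94, 180, 180, 180, 180].

## Interface

Orientations are given as a 3x3 rotation matrix whose columns are the frame's x, y, z axes.
In Python, from rig import observe, get_image, close_job, tips_ahead gives the robot as it stands.
- The arm moves only by the shell command python3 -m creep 'ROWS' [FORCE]. ROWS is a JSON object whose key "rows" holds a list of rows, 1 to 10 of them, each of 5 numbers: dx, dy, dz in m, then a turn about the tool's z in degrees, then the finger opening in m; each row shifts and turns the commanded pose from where the row before left it, along the tool's axes as they then stand; what a row does not reach is not made up. A row lasts 1/10 s, in which the tool goes at most 0.05 m and 8.59 degrees, less where a joint would pass 70% of its speed; a pose out of reach is approached as far as the arm can. The fingers move at their own pace and stop on an object; FORCE is the grip in N (left out, the last holds). Time passes only in rows, so rows that do not move let the fingers close. It prints the time, the measured TCP pose, the force, the opening and the grip force at its end. Input that does not fit is refused with a message, and nothing moves.
- observe(): the state, without advancing time (a new reading comes with each control period).
- get_image(name): name is "scene" or "side" or "wrist"; returns a dict with "pixels" (384x512x3 uint8, red, green, blue), "depth" (384x512 float32, m along the optical axis (not along the pixel's ray), 0 where there is no reading), "K" (3x3 intrinsics, pixels), "extrinsics" (4x4, takes a point from world to camera coordinates). Camera axes: x right, y down, z forward; pixel columns grow to the right and rows downward; lengths in m; the calibration is good to about 2 mm. A picture is of the moment at which its call begins.
- close_job(): hands the job in; it is judged then, once.
The state is a dict: "time_s": time; "q": joint angles; "qvel": joint speeds; "joint_efforts": joint torques, N m; "position": TCP position; "tool_rot": TCP orientation; "ft_force": force on the tool from outside, world axes, zero at the start; "wrist_torque": the same for the moment, N m; "grip_width": finger opening in m; "gripper_force": force on a finger pad.
Only numpy, scipy, OpenCV 4.12 (cv2) and the standard library are available. Lean on these libraries where they do the work, as an engineer would, in place of code of your own. Each camera call takes 0.05 s, during which the arm holds its last target. There are 200 camera calls.

## Working session

There is one attempt and no reset: what is moved stays moved. The work goes in short steps, Python scripts to look and compute and a shell command to move; the robot and the scene stay as the last step left them, time stands still between calls to the robot, and variables do not carry over. Pictures are saved under pics/ and viewed, at most 10 in all, crops included, and the job is handed in when it is done.

```bash
mkdir -p pics; ls; python3 - <<'E'
from rig import observe,get_image,tips_ahead
import cv2,numpy as np
o=observe();print(tips_ahead,o['position'],o['tool_rot'],o['time_s'],o['grip_width'])
ims=[]
for n in ['scene','side','wrist']:
    i=get_image(n);np.savez(f'pics/{n}0.npz',**i);print(n,i['K'].tolist(),np.round(i['extrinsics'],3).tolist())
    cv2.imwrite(f'pics/{n}0.png',i['pixels'][:,:,::-1])
E
```

```text
pics
0.022 [0.1659772  0.52407749 0.25270794] [[-9.53297425e-01  3.02032221e-01 -7.45524712e-04]
 [ 3.02032970e-01  9.53296610e-01 -1.28793425e-03]
 [ 3.21708537e-04 -1.45295745e-03 -9.99998893e-01]] 0.0 0.08521768799105675
scene [[350.3849177816656, 0.0, 257.59816109977515], [0.0, 350.3849177816656, 191.61856489630426], [0.0, 0.0, 1.0]] [[-0.027, 0.999, -0.02, 0.012], [0.569, -0.001, -0.822, -0.202], [-0.822, -0.034, -0.569, 1.405], [0.0, 0.0, 0.0, 1.0]]
side [[433.64648867482543, 0.0, 257.5857122875202], [0.0, 433.64648867482543, 183.43047406062846], [0.0, 0.0, 1.0]] [[-0.997, -0.073, 0.018, 0.499], [-0.067, 0.736, -0.674, 0.098], [0.036, -0.673, -0.738, 1.041], [0.0, 0.0, 0.0, 1.0]]
wrist [[290.9874632481904, 0.0, 255.90719993363768], [0.0, 290.9874632481904, 192.25202974038206], [0.0, 0.0, 1.0]] [[0.302, 0.953, -0.001, -0.549], [0.912, -0.289, 0.293, -0.037], [0.279, -0.089, -0.956, 0.38], [0.0, 0.0, 0.0, 1.0]]
```

View pics/scene0.png

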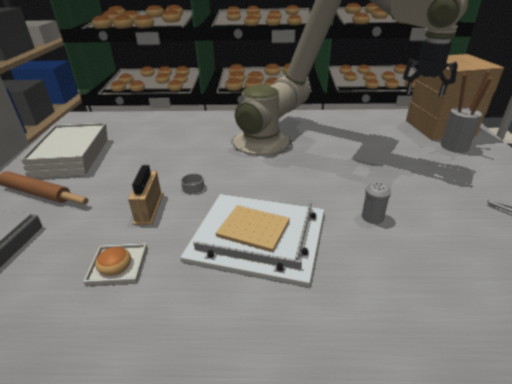

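View pics/side0.png

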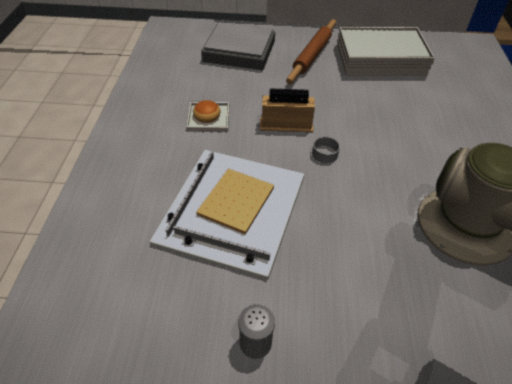

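The scene view shows the rack with its black handle at about (145,190), the slab at (254,227) on the board, the side fence at right (305,230) and the far fence along the bottom (250,255). The side view shows the handle at (289,97), the slab at (236,200), the far fence at left (190,185) and the side fence at the bottom (222,245).

```bash
cat > h.py <<'E'
import numpy as np,cv2
from rig import observe,get_image
def ray(im,uv,z):
    K,E=im['K'],im['extrinsics'];R,t=E[:3,:3],E[:3,3];uv=np.atleast_2d(uv).astype(float)
    d=np.c_[(uv-K[[0,1],2])/K[0,0],np.ones(len(uv))]@R; c=-R.T@t
    return c+d*((z-c[2])/d[:,2])[:,None]
def cloud(im):
    v,u=np.mgrid[:384,:512];K,E=im['K'],im['extrinsics'];D=im['depth'].astype(float)
    p=np.stack([(u-K[0,2])/K[0,0]*D,(v-K[1,2])/K[1,1]*D,D],-1)
    return (p-E[:3,3])@E[:3,:3]
def masks(im):
    h=cv2.cvtColor(im['pixels'],cv2.COLOR_RGB2HSV).astype(int);H,S,V=h[...,0],h[...,1],h[...,2]
    return dict(gold=(H>12)&(H<26)&(S>110)&(V>150),black=(V<45),white=(S<30)&(V>150),wood=(H>5)&(H<22)&(S>80))
def rect(P):  # min-area rect of xy points: centre, sizes, angle
    (c,s,a)=cv2.minAreaRect((P[:,:2]*1000).astype(np.float32));return np.round(c,1),np.round(s,1),round(a,2)
def load(n):
    return dict(np.load(f'pics/{n}.npz'))
E
python3 - <<'E'
from h import *
for n in ['scene0','side0']:
    im=load(n);m=masks(im);C=cloud(im);ok=im['depth']>0
    print(n)
    reg=lambda lo,hi:ok&np.all((C>lo)&(C<hi),-1)
    g=m['gold']&reg([.3,-.2,.01],[.8,.25,.06])
    _,L,st,ct=cv2.connectedComponentsWithStats(g.astype(np.uint8));k=1+np.argmax(st[1:,4])
    vu=np.argwhere(L==k)[:,::-1];print('slab z',np.median(C[L==k][:,2]),rect(ray(im,vu,.032)))
    w=reg([.3,-.25,.013],[.85,.3,.022]);print('board',rect(C[w]))
    f=reg([.3,-.25,.036],[.85,.3,.06])&~g;P=C[f];print('fence z',np.percentile(P[:,2],[5,50,95]),len(P))
    b=reg([.2,-.45,.095],[.8,-.15,.16])
    P=C[b];print('handle',len(P),np.percentile(P[:,2],[50,99]),rect(P[P[:,2]>P[:,2].max()-.006]),P[:,:2].min(0),P[:,:2].max(0))
    t=reg([.2,-.45,.082],[.8,-.15,.093]);P=C[t];print('racktop',len(P),np.median(P[:,2]),rect(P))
    vu=np.argwhere(m['black']&b)[:,::-1];print('handle by ray',len(vu), rect(ray(im,vu,.122)))
E
```

```text
scene0
slab z 0.031442060619337554 (array([534.7,   6.8]), array([145. ,  59.3]), 68.85)
board (array([540.6, -19.9]), array([572.5, 336.8]), 70.85)
fence z [0.03679196 0.04159876 0.04440227] 581
handle 328 [0.11898479 0.12313485] (array([ 443.2, -327.1]), array([105.9,  23.5]), 2.84) [ 0.3899289  -0.34097552] [ 0.49692215 -0.31297457]
racktop 263 0.08728542242724673 (array([ 442.7, -326.2]), array([146.2,  45.3]), 1.72)
handle by ray 269 (array([ 466.3, -315.5]), array([133.7,  32.4]), 2.54)
side0
slab z 0.03168003495062794 (array([553.5,  -7.4]), array([154.5, 125.4]), 68.73)
board (array([513.6, -56.8]), array([462.3, 346.6]), 76.35)
fence z [0.03676063 0.041904   0.04476402] 694
handle 486 [0.11519215 0.12368825] (array([ 440.1, -326.7]), array([104.3,  27.2]), 2.37) [ 0.38624854 -0.34118529] [ 0.49477193 -0.31130809]
racktop 364 0.08720985280598084 (array([ 440.2, -324.7]), array([146.2,  49.3]), 4.49)
handle by ray 453 (array([ 441.2, -307.2]), array([101.3,  56.6]), 0.92)
```

```bash
python3 -m creep '{"rows":[[-0.04,-0.029,0,0,0.085],[-0.04,-0.03,0,0,0.085],[-0.04,-0.03,0,0,0.085],[-0.04,-0.03,0,0,0.085],[-0.04,-0.03,0,0,0.085],[-0.04,-0.03,0,0,0.085],[-0.04,-0.029,0,0,0.085],[-0.04,-0.029,0,0,0.085],[-0.04,-0.029,0,0,0.085],[-0.04,-0.029,0,0,0.085]]}'
python3 -m creep '{"rows":[[-0.04,-0.029,0,0,0.085],[-0.04,-0.029,0,0,0.085],[-0.04,-0.029,0,0,0.085],[0,0,0,-6.7,0.085],[0,0,0,-6.7,0.085],[0,0,0,-6.7,0.085],[0,0,0,0,0.085],[0,0,0,0,0.085]]}'
python3 - <<'E'
from h import *
im=get_image('wrist');np.savez('pics/wrist1.npz',**im);cv2.imwrite('pics/wrist1.png',im['pixels'][:,:,::-1]);print(observe()['time_s'])
E
```

```text
time_s: 1.15
position: [0.4591, 0.1203, 0.2533]
tool_rot: [[-0.953, 0.302, -0.0], [0.302, 0.953, 0.0], [0.0, 0.0, -1.0]]
ft_force: [0.6, 0.5, 0.5]
grip_width: 0.0848
gripper_force: 0.0
time_s: 1.95
position: [0.5464, 0.0031, 0.2532]
tool_rot: [[-0.999, -0.041, -0.0], [-0.041, 0.999, 0.0], [0.0, 0.0, -1.0]]
ft_force: [0.4, -0.3, -0.1]
grip_width: 0.0847
gripper_force: 0.0
2.0
```

View pics/wrist1.png

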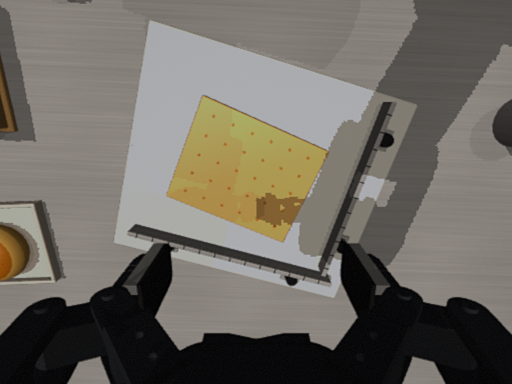

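```bash
cat > board.py <<'E'
from h import *
def run(im):
    C=cloud(im);m=masks(im);reg=lambda lo,hi:(im['depth']>0)&np.all((C>lo)&(C<hi),-1)
    h=cv2.cvtColor(im['pixels'],cv2.COLOR_RGB2HSV)
    g=(h[...,1]>85)&reg([.3,-.25,.024],[.8,.25,.04])
    _,L,st,_=cv2.connectedComponentsWithStats(g.astype(np.uint8));k=1+np.argmax(st[1:,4])
    hull=cv2.morphologyEx((L==k).astype(np.uint8),cv2.MORPH_CLOSE,np.ones((5,5)))
    vu=np.argwhere(hull)[:,::-1];z=np.median(C[L==k][:,2]);print('slab z',z,rect(ray(im,vu,.032)),
      'depth',rect(C[L==k]))
    f=reg([.35,-.25,.041],[.8,.25,.048])
    n,L,st,_=cv2.connectedComponentsWithStats(f.astype(np.uint8),connectivity=8)
    return C,L,st
if __name__=='__main__':
    im=load('wrist1');C,L,st=run(im)
    for k in range(1,len(st)):
        if st[k,4]>40: P=C[L==k];print('fence',st[k].tolist(),np.median(P[:,2]),rect(P))
    b=(im['depth']>0)&np.all((C>[.35,-.25,.012])&(C<[.8,.25,.048]),-1)
    hl=cv2.convexHull((C[b][:,:2]*1000).astype(np.float32))[:,0];print('board',rect(C[b]),cv2.approxPolyDP(hl[:,None],6,True)[:,0].round(1).tolist())
E
python3 board.py
```

```text
slab z 0.032061284209097124 (array([552.2,  -9. ]), array([158.5, 128.7]), 68.74) depth (array([552.6,  -8.9]), array([159.5, 128.9]), 68.72)
fence [321, 102, 75, 175, 991] 0.04297183910616494 (array([572.7, 123.1]), array([  7.1, 225.1]), 76.32)
fence [127, 231, 204, 56, 964] 0.042872022541173324 (array([663.2, -22.7]), array([269.3,   7.6]), 76.25)
board (array([561.4,   1.6]), array([319.9, 280.1]), 76.14) [[733.0999755859375, 121.0], [464.8999938964844, 188.89999389648438], [388.70001220703125, -118.19999694824219], [656.2999877929688, -185.1999969482422]]
```

The wrist view shows the board corners at (150,20), (415,105), (335,297), (115,242), the slab in the middle, and both fences. Measured board yaw is −13.8°, and the slab is 7.5° askew.

```bash
python3 -m creep '{"rows":[[0.017,-0.0465,0,0,0.085],[0.017,-0.0465,0,0,0.085],[0.017,-0.0465,0,0,0.085],[0.017,-0.0465,0,0,0.085],[0.017,-0.0465,0,0,0.085],[0.017,-0.0465,0,0,0.085],[0.0155,-0.0465,0,0,0.085],[0,0,0,0,0.085],[0,0,0,0,0.085]]}'
cat > rack.py <<'E'
from h import *
im=get_image('wrist');o=observe();print(o['time_s'],o['position'])
C=cloud(im);reg=lambda lo,hi:(im['depth']>0)&np.all((C>lo)&(C<hi),-1)
for nm,a,b in [('top',.116,.13),('racktop',.083,.092)]:
    P=C[reg([.3,-.42,a],[.55,-.24,b])];print(nm,len(P),np.median(P[:,2]) if len(P) else 0,rect(P) if len(P) else 0)
    # drop fringe pixels
    n,L,st,_=cv2.connectedComponentsWithStats(reg([.3,-.42,a],[.55,-.24,b]).astype(np.uint8));k=1+np.argmax(st[1:,4]);print(st[k].tolist(),rect(C[L==k]))
cv2.imwrite('pics/rack%d.png'%(o['time_s']*100),im['pixels'][:,:,::-1])
E
python3 rack.py; ls pics
```

```text
time_s: 2.9
position: [0.443, -0.3279, 0.253]
tool_rot: [[-0.999, -0.04, -0.0], [-0.04, 0.999, 0.001], [0.0, 0.001, -1.0]]
ft_force: [-0.3, 0.8, 0.1]
grip_width: 0.0847
gripper_force: 0.0
2.95 [ 0.44336774 -0.32692281  0.25320896]
top 2989 0.12177419679090558 (array([ 439.3, -328.6]), array([107.1,  24. ]), 2.23)
[241, 126, 28, 115, 2989] (array([ 439.3, -328.6]), array([107.1,  24. ]), 2.23)
racktop 3290 0.087988880899275 (array([ 439.9, -328.6]), array([145.9,  46.1]), 2.2)
[231, 103, 49, 141, 3290] (array([ 439.9, -328.6]), array([145.9,  46.1]), 2.2)
rack295.png
scene0.npz
scene0.png
side0.npz
side0.png
wrist0.npz
wrist0.png
wrist1.npz
wrist1.png
```

```bash
python3 -m creep '{"rows":[[0.0038,-0.0015,0.03,0,0.085],[0,0,0.03,0,0.085],[0,0,0.03,0,0.085],[0,0,0.025,0,0.085],[0,0,0.015,0,0.085],[0,0,0.007,0,0.085],[0,0,0,0,0.085],[0,0,0,0,0.085]]}' 100
python3 -m creep '{"rows":[[0,0,0,0,0.01],[0,0,0,0,0.01],[0,0,0,0,0.01],[0,0,0,0,0.01],[0,0,0,0,0.01],[0,0,0,0,0.01],[0,0,0,0,0.01]]}' 100
```

```text
time_s: 3.75
position: [0.4402, -0.3287, 0.1172]
tool_rot: [[-0.999, -0.045, 0.001], [-0.045, 0.999, -0.001], [-0.001, -0.001, -1.0]]
ft_force: [0.8, 0.6, 0.1]
grip_width: 0.085
gripper_force: 0.0
time_s: 4.45
position: [0.4398, -0.329, 0.1168]
tool_rot: [[-0.999, -0.044, 0.0], [-0.044, 0.999, -0.001], [-0.0, -0.001, -1.0]]
ft_force: [-0.6, 0.6, 6.1]
grip_width: 0.0225
gripper_force: 98.8
```

```bash
python3 -m creep '{"rows":[[0,0,-0.01,0,0.01],[0,0,-0.02,0,0.01],[0,0,-0.02,0,0.01],[0,0,-0.02,0,0.01],[0,0,-0.02,0,0.01],[0,0,-0.025,0,0.01],[0,0,-0.015,0,0.01],[0,0,0,0,0.01]]}'
python3 - <<'E'
from h import *
o=observe();R=o['tool_rot'];print(R.T@(np.array([.466,.017,.25])-o['position']),o['ft_force'],o['q'])
E
```

```text
time_s: 5.25
position: [0.44, -0.3293, 0.2485]
tool_rot: [[-0.999, -0.044, 0.003], [-0.044, 0.999, -0.003], [-0.003, -0.003, -1.0]]
ft_force: [1.0, 0.1, -2.0]
grip_width: 0.0225
gripper_force: 98.1
[-0.04120057  0.34484106 -0.00250143] [ 0.98628142  0.07151714 -2.01794833] [-4.91565738e+01  2.18761145e+01  7.50467933e+01 -7.92611075e-05
  8.28443876e+01 -1.41679288e+02]
```

```bash
python3 -m creep '{"rows":[[-0.0052,0.03,0,0,0.01],[-0.0052,0.045,0,0,0.01],[-0.0052,0.045,0,0,0.01],[-0.0052,0.045,0,0,0.01],[-0.0052,0.045,0,0,0.01],[-0.0052,0.045,0,0,0.01],[-0.0052,0.045,0,0,0.01],[-0.0052,0.045,0,0,0.01]]}'
python3 -m creep '{"rows":[[0,0,0,4,0.01],[0,0,0,8.5,0.01],[0,0,0,8.5,0.01],[0,0,0,8.5,0.01],[0,0,0,8.5,0.01],[0,0,0,8.5,0.01],[0,0,0,8.5,0.01],[0,0,0,8.5,0.01],[0,0,0,8.5,0.01],[0,0,0,8.5,0.01]]}'
python3 -m creep '{"rows":[[0,0,0,8.5,0.01],[0,0,0,8.5,0.01],[0,0,0,6.6,0.01],[0,0,0,2,0.01],[0,0,0,0,0.01],[0,0,0,0,0.01]]}'
cat > st.py <<'E'
from h import *
c=np.array([.5614,.0016]);a=np.radians(-13.78);bx=np.array([np.cos(a),np.sin(a)]);by=np.array([-bx[1],bx[0]])
def st():
    o=observe();R=np.array(o['tool_rot']);d=np.array(o['position'])[:2]-c
    print('t %.2f board xy %.1f %.1f mm z %.1f'%(o['time_s'],d@bx*1e3,d@by*1e3,o['position'][2]*1e3),'tool y vs board x deg %.2f'%(np.degrees(np.arctan2(R[1,1],R[0,1]))+13.78),
     'tilt',R[2,:2].round(4),'F board',np.round([o['ft_force'][:2]@bx,o['ft_force'][:2]@by,o['ft_force'][2]],2))
if __name__=='__main__': st()
E
python3 st.py; python3 - <<'E'
from h import *
im=get_image('side');cv2.imwrite('pics/s1.png',cv2.resize(im['pixels'][80:300,100:400,::-1],(750,550)))
E
```

```text
time_s: 6.05
position: [0.4654, 0.0194, 0.2455]
tool_rot: [[-0.999, -0.044, -0.002], [-0.044, 0.999, 0.0], [0.002, 0.0, -1.0]]
ft_force: [0.8, -0.3, -1.0]
grip_width: 0.0222
gripper_force: 98.3
time_s: 7.05
position: [0.4656, 0.0176, 0.2453]
tool_rot: [[-0.202, 0.979, -0.002], [0.979, 0.202, 0.0], [0.001, -0.002, -1.0]]
ft_force: [0.1, 0.1, -1.1]
grip_width: 0.0224
gripper_force: 98.5
time_s: 7.65
position: [0.4658, 0.0176, 0.2458]
tool_rot: [[0.234, 0.972, -0.001], [0.972, -0.234, 0.0], [-0.0, -0.001, -1.0]]
ft_force: [0.2, -0.4, -2.1]
grip_width: 0.0223
gripper_force: 98.5
t 7.65 board xy -96.7 -7.2 mm z 245.8 tool y vs board x deg 0.27 tilt [-0.0001 -0.0012] F board [ 0.24 -0.35 -2.13]
```

View pics/s1.png

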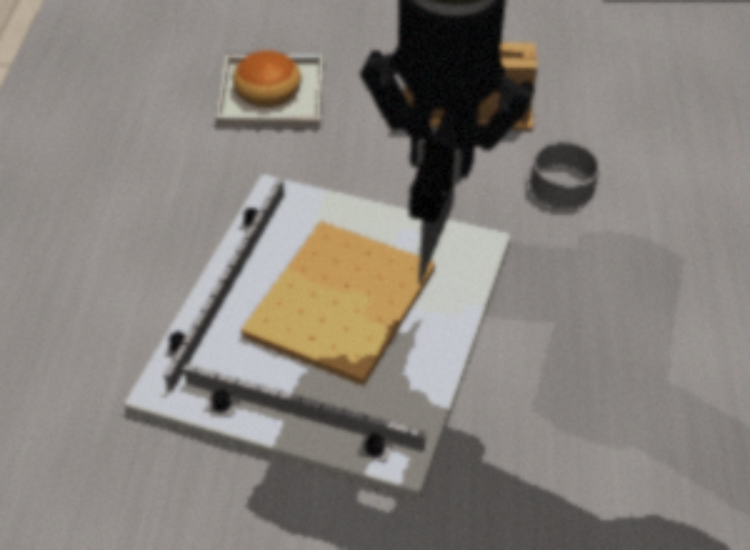

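The close-up shows the scraper firmly held, its blade edge-on at (430,250) behind the slab's near edge, and the path to the far fence clear.

```bash
python3 -m creep '{"rows":[[0,0,0.02,0.3,0.01],[0,0,0.03,0,0.01],[0,0,0.03,0,0.01],[0,0,0.02,0,0.01],[0,0,0.01,0,0.01],[0,0,0.005,0,0.01],[0,0,0,0,0.01],[0,0,0,0,0.01]]}'; python3 st.py
python3 - <<'E'
from h import *
im=get_image('wrist');cv2.imwrite('pics/w2.png',im['pixels'][:,:,::-1])
C=cloud(im)
im=get_image('side');C=cloud(im)
from st import *
# blade points: between slab and rack, grey, z .02-.08
P=C[(im['depth']>0)&(C[...,2]>.015)&(C[...,2]<.085)&(np.abs(C[...,:2]-[.466,.017]).max(-1)<.09)]
d=P[:,:2]-c;X=d@bx*1e3;Y=d@by*1e3
k=(X<-84)&(P[:,2]>.0215);print(k.sum(),P[k,2].min() if k.any() else 0,np.percentile(X[k],[5,50,95]),np.percentile(Y[k],[1,99]))
E
```

```text
time_s: 8.5
position: [0.4665, 0.0175, 0.1321]
tool_rot: [[0.24, 0.971, 0.002], [0.971, -0.24, -0.0], [0.0, 0.002, -1.0]]
ft_force: [0.9, -0.4, -1.7]
grip_width: 0.0225
gripper_force: 98.7
t 8.50 board xy -96.0 -7.2 mm z 132.1 tool y vs board x deg -0.09 tilt [0.     0.0016] F board [ 0.91 -0.14 -1.69]
127 0.021553398188333454 [-97.53693196 -96.92849236 -94.98533184] [-53.70311207  49.13963562]
```

```bash
python3 -m creep '{"rows":[[0,0,0.0018,0,0.01],[0,0,0.0018,0,0.01],[0,0.003,0,0,0.01],[0,0.004,0,0,0.01],[0,0.004,0,0,0.01],[0,0.002,0,0,0.01],[0,0.001,0,0,0.01],[0,0.001,0,0,0.01],[0,0.001,0,0,0.01],[0,0.001,0,0,0.01]]}'; python3 st.py
python3 -m creep '{"rows":[[0,0.001,0,0,0.01],[0,0.001,0,0,0.01],[0,0.001,0,0,0.01],[0,0.001,0,0,0.01],[0,0.001,0,0,0.01],[0,0.001,0,0,0.01],[0,0.001,0,0,0.01],[0,0.001,0,0,0.01],[0,0.001,0,0,0.01],[0,0.001,0,0,0.01]]}'; python3 st.py
```

```text
time_s: 9.6
position: [0.4826, 0.0135, 0.1277]
tool_rot: [[0.24, 0.971, -0.0], [0.971, -0.24, 0.0], [-0.0, -0.0, -1.0]]
ft_force: [-0.6, 0.3, -1.1]
grip_width: 0.0224
gripper_force: 98.7
t 9.60 board xy -79.4 -7.2 mm z 127.7 tool y vs board x deg -0.10 tilt [-0.     -0.0001] F board [-0.69  0.12 -1.08]
time_s: 10.6
position: [0.4924, 0.0111, 0.1277]
tool_rot: [[0.24, 0.971, 0.0], [0.971, -0.24, 0.0], [0.0, 0.0, -1.0]]
ft_force: [-2.6, -0.6, -2.1]
grip_width: 0.0228
gripper_force: 98.7
t 10.60 board xy -69.3 -7.2 mm z 127.7 tool y vs board x deg -0.10 tilt [0.     0.0001] F board [-2.38 -1.16 -2.1 ]
```

```bash
for i in 1 ; do python3 -m creep '{"rows":[[0,0.0012,0,0,0.01],[0,0.0012,0,0,0.01],[0,0.0012,0,0,0.01],[0,0.0012,0,0,0.01],[0,0.0012,0,0,0.01],[0,0.0012,0,0,0.01],[0,0.0012,0,0,0.01],[0,0.0012,0,0,0.01],[0,0.0012,0,0,0.01],[0,0.0012,0,0,0.01]]}'; python3 st.py
python3 -m creep '{"rows":[[0,0.0012,0,0,0.01],[0,0.0012,0,0,0.01],[0,0.0012,0,0,0.01],[0,0.0012,0,0,0.01],[0,0.0012,0,0,0.01],[0,0.0012,0,0,0.01],[0,0.0012,0,0,0.01],[0,0,0,0,0.01],[0,0,0,0,0.01]]}';python3 st.py; done
cat > slab.py <<'E'
from st import *
def slab(n):
    im=get_image(n);np.savez('pics/last_%s.npz'%n,**im);C=cloud(im);h=cv2.cvtColor(im['pixels'],cv2.COLOR_RGB2HSV)
    g=(h[...,1]>85)&(im['depth']>0)&np.all((C>[.4,-.2,.029])&(C<[.75,.2,.035]),-1)
    L=cv2.connectedComponentsWithStats(g.astype(np.uint8));k=1+np.argmax(L[2][1:,4]);P=C[L[1]==k][:,:2]-c
    Q=np.c_[P@bx,P@by]*1e3;hull=cv2.convexHull(Q.astype(np.float32))
    print(n,len(Q),cv2.minAreaRect(hull),cv2.approxPolyDP(hull,5,True)[:,0].round(1).tolist())
if __name__=='__main__':
    for n in ('wrist','side','scene'): slab(n)
E
python3 slab.py
```

```text
time_s: 11.6
position: [0.504, 0.0082, 0.1277]
tool_rot: [[0.24, 0.971, 0.0], [0.971, -0.24, -0.0], [0.0, 0.0, -1.0]]
ft_force: [-2.3, -0.2, -2.0]
grip_width: 0.0227
gripper_force: 98.6
t 11.60 board xy -57.3 -7.3 mm z 127.7 tool y vs board x deg -0.10 tilt [0. 0.] F board [-2.2  -0.75 -2.05]
time_s: 12.5
position: [0.5121, 0.0062, 0.1277]
tool_rot: [[0.24, 0.971, 0.0], [0.971, -0.24, -0.0], [0.0, 0.0, -1.0]]
ft_force: [-0.7, 1.2, -2.3]
grip_width: 0.0225
gripper_force: 98.6
t 12.50 board xy -48.9 -7.2 mm z 127.7 tool y vs board x deg -0.09 tilt [0.0001 0.0003] F board [-1.    0.96 -2.29]
wrist 27115 ((16.444122314453125, -3.5990829467773438), (158.58349609375, 130.23452758789062), 89.81993103027344) [[79.5, 75.5], [-47.79999923706055, 74.4000015258789], [-47.79999923706055, 34.70000076293945], [-28.200000762939453, -31.799999237060547], [8.100000381469727, -77.0], [80.0, -81.0]]
side 2189 ((16.515708923339844, -2.700225830078125), (160.94630432128906, 128.83238220214844), 89.96177673339844) [[76.30000305175781, -79.9000015258789], [79.80000305175781, 73.0999984741211], [-46.70000076293945, 76.0999984741211], [-46.900001525878906, 42.29999923706055], [-3.0999999046325684, -69.0999984741211], [6.300000190734863, -80.5999984741211]]
scene 1988 ((18.94188690185547, -1.7690277099609375), (132.38479614257812, 157.27870178222656), 0.15469437837600708) [[82.19999694824219, -78.0], [80.69999694824219, 75.5999984741211], [-38.5, 76.30000305175781], [-47.29999923706055, 18.899999618530273], [-39.5, -79.5]]
```

```bash
python3 -m creep '{"rows":[[0,0.0015,0,-0.1,0.01],[0,0.0015,0,0,0.01],[0,0.0015,0,0,0.01],[0,0.0015,0,0,0.01],[0,0.0015,0,0,0.01],[0,0.0015,0,0,0.01],[0,0.0015,0,0,0.01],[0,0.0015,0,0,0.01],[0,0.0015,0,0,0.01],[0,0.0015,0,0,0.01]]}' >/dev/null; python3 st.py
python3 -m creep '{"rows":[[0,0.0005,0,0,0.01],[0,0.0005,0,0,0.01],[0,0.0005,0,0,0.01],[0,0,0,0,0.01]]}' >/dev/null; python3 st.py
python3 -m creep '{"rows":[[0,0.0004,0,0,0.01],[0,0.0004,0,0,0.01],[0,0,0,0,0.01]]}' >/dev/null; python3 st.py; python3 -m creep '{"rows":[[0,0,0,0,0.01]]}' >/dev/null; python3 st.py
```

```text
t 13.65 board xy -33.9 -7.3 mm z 127.7 tool y vs board x deg 0.00 tilt [-0.     -0.0001] F board [-4.09 -0.23  0.03]
t 14.05 board xy -32.4 -7.3 mm z 127.7 tool y vs board x deg 0.00 tilt [-0.      0.0002] F board [-2.73  0.02 -0.84]
t 14.35 board xy -31.6 -7.3 mm z 127.7 tool y vs board x deg 0.00 tilt [0.     0.0002] F board [-3.21 -0.08 -0.85]
t 14.45 board xy -31.6 -7.3 mm z 127.7 tool y vs board x deg 0.00 tilt [-0.      0.0002] F board [-2.09 -0.51 -0.84]
```

```bash
for i in 1; do python3 -m creep '{"rows":[[0,0.0004,0,0,0.01],[0,0.0004,0,0,0.01],[0,0,0,0,0.01]]}' >/dev/null; python3 st.py; python3 -m creep '{"rows":[[0,0.0003,0,0,0.01],[0,0.0003,0,0,0.01],[0,0,0,0,0.01]]}' >/dev/null; python3 st.py;  done; python3 slab.py
```

```text
t 14.75 board xy -30.8 -7.3 mm z 127.7 tool y vs board x deg 0.00 tilt [-0.      0.0002] F board [-1.83  0.3   0.57]
t 15.05 board xy -30.2 -7.3 mm z 127.7 tool y vs board x deg 0.00 tilt [-0.      0.0001] F board [-2.26 -0.15  0.  ]
wrist 27136 ((35.6591796875, -3.9289474487304688), (159.3086700439453, 131.24195861816406), 89.94316864013672) [[101.0, 75.0], [-29.299999237060547, 75.0], [-29.899999618530273, 38.29999923706055], [-9.699999809265137, -31.100000381469727], [26.799999237060547, -76.69999694824219], [101.0, -82.4000015258789]]
side 2174 ((36.68894577026367, -1.7320938110351562), (133.05284118652344, 162.37034606933594), 0.011453174985945225) [[101.9000015258789, -82.0999984741211], [102.9000015258789, 72.9000015258789], [-25.600000381469727, 77.5], [-29.799999237060547, 42.5], [27.100000381469727, -79.0]]
scene 1859 ((33.03094482421875, -2.1619644165039062), (157.49752807617188, 121.71862030029297), 89.82717895507812) [[89.4000015258789, -78.0], [91.80000305175781, 75.5], [-24.200000762939453, 73.69999694824219], [-28.0, -55.400001525878906], [-19.600000381469727, -78.5]]
```

```bash
python3 -m creep '{"rows":[[0,0.0003,0,0,0.01],[0,0.0002,0,0,0.01],[0,0,0,0,0.01]]}' >/dev/null; python3 st.py; python3 -m creep '{"rows":[[0,0.0003,0,0,0.01],[0,0,0,0,0.01]]}' >/dev/null; python3 st.py;  python3 -m creep '{"rows":[[0,0.0003,0,0,0.01],[0,0,0,0,0.01]]}' >/dev/null; python3 st.py
```

```text
t 15.50 board xy -29.8 -7.3 mm z 127.7 tool y vs board x deg 0.00 tilt [0.     0.0001] F board [-2.39  0.01  0.11]
t 15.70 board xy -29.5 -7.3 mm z 127.7 tool y vs board x deg 0.00 tilt [0.     0.0001] F board [-3.16  0.13 -0.49]
t 15.90 board xy -29.2 -7.3 mm z 127.7 tool y vs board x deg 0.00 tilt [0.     0.0001] F board [-3.21 -0.91 -1.06]
```

```bash
python3 -m creep '{"rows":[[0,0.0003,0,0,0.01],[0,0,0,0,0.01]]}' >/dev/null; python3 st.py; python3 -m creep '{"rows":[[0,0.0003,0,0,0.01],[0,0,0,0,0.01]]}' >/dev/null; python3 st.py;  python3 -m creep '{"rows":[[0,0.0003,0,0,0.01],[0,0,0,0,0.01]]}' >/dev/null; python3 st.py
```

```text
t 16.10 board xy -28.9 -7.3 mm z 127.7 tool y vs board x deg 0.00 tilt [-0.      0.0001] F board [-2.94 -0.52 -1.4 ]
t 16.30 board xy -28.6 -7.3 mm z 127.7 tool y vs board x deg 0.00 tilt [0. 0.] F board [-2.51  0.3  -0.22]
t 16.50 board xy -28.5 -7.3 mm z 127.7 tool y vs board x deg -0.00 tilt [-0.     -0.0005] F board [-4.26  0.11  0.07]
```

```bash
python3 -m creep '{"rows":[[0,0.0002,0,0,0.01],[0,0,0,0,0.01]]}' >/dev/null; python3 st.py; python3 -m creep '{"rows":[[0,0,0,0,0.01]]}' >/dev/null; python3 st.py; python3 -m creep '{"rows":[[0,0.0002,0,0,0.01],[0,0,0,0,0.01]]}' >/dev/null; python3 st.py
```

```text
t 16.70 board xy -28.4 -7.3 mm z 127.7 tool y vs board x deg 0.00 tilt [-0.     -0.0008] F board [-4.78 -0.31  1.12]
t 16.80 board xy -28.4 -7.3 mm z 127.7 tool y vs board x deg 0.00 tilt [-0.     -0.0008] F board [-4.86 -0.5   1.75]
t 17.00 board xy -28.3 -7.3 mm z 127.7 tool y vs board x deg 0.01 tilt [-0.0001 -0.0011] F board [-5.4   0.15  2.64]
```

```bash
python3 -m creep '{"rows":[[0,0.0002,0,0,0.01],[0,0,0,0,0.01],[0,0,0,0,0.01]]}' >/dev/null; python3 st.py; python3 slab.py
python3 -m creep '{"rows":[[0,-0.002,0,0,0.01],[0,-0.005,0,0,0.01],[0,-0.01,0,0,0.01],[0,0,-0.02,0,0.01],[0,0,-0.04,0,0.01],[-0.015,0.013,0,0,0.01],[-0.025,0.023,0,0,0.01],[-0.025,0.023,0,0,0.01],[-0.025,0.023,0,0,0.01]]}' >/dev/null
python3 -m creep '{"rows":[[0,0,0,-5,0.01],[0,0,0,-8.5,0.01],[0,0,0,-8.5,0.01],[0,0,0,-8.5,0.01],[0,0,0,-8.5,0.01],[0,0,0,-8.5,0.01],[0,0,0,-8.5,0.01],[0,0,0,-8.5,0.01],[0,0,0,-8.5,0.01],[0,0,0,-8.5,0.01]]}' >/dev/null
python3 -m creep '{"rows":[[0,0,0,-6,0.01],[0,0,0,-2.5,0.01],[0,0,0,0,0.01],[0,0,0,0,0.01]]}' >/dev/null;python3 st.py; python3 slab.py
```

```text
t 17.30 board xy -28.3 -7.3 mm z 127.6 tool y vs board x deg 0.01 tilt [-0.0001 -0.0015] F board [-5.53 -0.19  1.71]
wrist 27333 ((37.09545135498047, -3.92822265625), (159.2744903564453, 130.47584533691406), 89.96669006347656) [[101.19999694824219, 75.5999984741211], [-27.5, 75.0], [-28.100000381469727, 36.0], [-7.699999809265137, -31.600000381469727], [30.5, -77.80000305175781], [101.5, -83.5999984741211]]
side 2215 ((37.94586181640625, -2.0560989379882812), (161.0066680908203, 132.41311645507812), 89.62751770019531) [[102.0, -83.0], [101.0, 76.69999694824219], [-26.700000762939453, 74.0999984741211], [-26.5, 39.79999923706055], [17.0, -66.0999984741211], [33.599998474121094, -82.0]]
scene 1837 ((34.14741897583008, -1.935546875), (157.57369995117188, 118.56802368164062), 89.97908020019531) [[90.69999694824219, -77.30000305175781], [90.0, 75.19999694824219], [-20.100000381469727, 74.5999984741211], [-21.399999618530273, -79.0999984741211]]
t 19.75 board xy 37.2 -97.5 mm z 187.4 tool y vs board x deg 89.91 tilt [ 0.0001 -0.    ] F board [-0.38  0.64 -1.19]
wrist 19221 ((37.19285583496094, -3.3366851806640625), (130.45846557617188, 159.38076782226562), 0.4076175391674042) [[88.19999694824219, -69.5], [102.0999984741211, -48.0], [101.9000015258789, 76.80000305175781], [-27.0, 75.9000015258789], [-27.399999618530273, -82.5]]
side 2617 ((38.05235290527344, -2.2601699829101562), (161.3829345703125, 131.90084838867188), 89.72996520996094) [[102.80000305175781, 73.0999984741211], [-25.0, 75.80000305175781], [-27.0, -76.0999984741211], [102.19999694824219, -83.30000305175781]]
scene 1809 ((33.67564392089844, -1.1996612548828125), (118.74445343017578, 155.8997344970703), 0.12566514313220978) [[90.0, -75.0], [90.69999694824219, 75.30000305175781], [-19.600000381469727, 74.69999694824219], [-25.799999237060547, 38.0], [-23.5, -74.0999984741211]]
```

```bash
python3 -m creep '{"rows":[[0,0,0.02,-0.1,0.01],[0,0,0.02,0,0.01],[0,0,0.014,0,0.01],[0,0,0.004,0,0.01],[0,0,0.0017,0,0.01],[0,0.004,0,0,0.01],[0,0.004,0,0,0.01],[0,0.001,0,0,0.01],[0,0.001,0,0,0.01],[0,0.001,0,0,0.01]]}' >/dev/null; python3 st.py
python3 -m creep '{"rows":[[0,0.001,0,0,0.01],[0,0.001,0,0,0.01],[0,0.001,0,0,0.01],[0,0.001,0,0,0.01],[0,0.001,0,0,0.01],[0,0.001,0,0,0.01],[0,0.001,0,0,0.01],[0,0.001,0,0,0.01],[0,0.001,0,0,0.01],[0,0.001,0,0,0.01]]}' >/dev/null; python3 st.py;python3 slab.py
```

```text
t 20.90 board xy 37.3 -86.2 mm z 128.2 tool y vs board x deg 90.11 tilt [-0.0003 -0.0001] F board [-0.77 -0.72 -1.6 ]
t 21.90 board xy 37.3 -76.2 mm z 128.1 tool y vs board x deg 90.10 tilt [-0.0001 -0.0001] F board [ 0.72 -3.57  0.68]
wrist 27423 ((36.78450012207031, 5.190223693847656), (129.45372009277344, 159.6187286376953), 0.1472211629152298) [[100.19999694824219, -20.799999237060547], [101.0999984741211, 84.19999694824219], [-27.100000381469727, 84.5], [-26.899999618530273, -74.0999984741211], [60.0, -54.29999923706055]]
side 2697 ((37.96921157836914, 5.758720397949219), (131.5514678955078, 163.04502868652344), 0.11010032892227173) [[103.9000015258789, -73.80000305175781], [103.0999984741211, 83.19999694824219], [-24.399999618530273, 87.19999694824219], [-24.200000762939453, -68.69999694824219]]
scene 1838 ((35.23781967163086, 6.199607849121094), (118.10720825195312, 159.25485229492188), 0.7301268577575684) [[91.0999984741211, 85.0999984741211], [-19.299999237060547, 82.69999694824219], [-24.600000381469727, 71.0], [-18.799999237060547, -69.5999984741211], [90.4000015258789, -69.69999694824219]]
```

```bash
python3 -m creep '{"rows":[[-0.0001,0.0012,0,0.1,0.01],[-0.0001,0.0012,0,0,0.01],[-0.0001,0.0012,0,0,0.01],[-0.0001,0.0012,0,0,0.01],[-0.0001,0.0012,0,0,0.01],[-0.0001,0.0012,0,0,0.01],[-0.0001,0.0012,0,0,0.01],[-0.0001,0.0012,0,0,0.01],[-0.0001,0.0012,0,0,0.01],[-0.0001,0.0012,0,0,0.01]]}' >/dev/null; python3 st.py
python3 -m creep '{"rows":[[-0.0001,0.0012,0,0,0.01],[-0.0001,0.0012,0,0,0.01],[-0.0001,0.0012,0,0,0.01],[-0.0001,0.0012,0,0,0.01],[-0.0001,0.0012,0,0,0.01],[-0.0001,0.0012,0,0,0.01],[-0.0001,0.0012,0,0,0.01],[-0.0001,0.0012,0,0,0.01],[-0.0001,0.0012,0,0,0.01],[-0.0001,0.0012,0,0,0.01]]}' >/dev/null; python3 st.py
python3 -m creep '{"rows":[[0,0.0008,0,0,0.01],[0,0.0008,0,0,0.01],[0,0.0008,0,0,0.01],[0,0.0008,0,0,0.01],[0,0.0008,0,0,0.01],[0,0,0,0,0.01]]}' >/dev/null; python3 st.py;python3 slab.py
```

```text
t 23.05 board xy 38.0 -64.2 mm z 127.9 tool y vs board x deg 90.00 tilt [0.0007 0.    ] F board [-1.46 -3.94 -1.44]
t 24.05 board xy 39.2 -52.2 mm z 128.0 tool y vs board x deg 90.00 tilt [ 0.0001 -0.    ] F board [-2.15 -3.02 -1.47]
t 24.65 board xy 39.2 -48.1 mm z 128.0 tool y vs board x deg 90.00 tilt [-0.0001  0.0002] F board [-1.78 -3.37 -1.64]
wrist 27831 ((37.08155059814453, 34.0836296081543), (161.32662963867188, 129.72366333007812), 89.96945190429688) [[101.5999984741211, 114.69999694824219], [-27.0, 112.0], [-27.100000381469727, -45.900001525878906], [62.900001525878906, -26.100000381469727], [96.69999694824219, 1.0]]
side 2779 ((38.105247497558594, 32.26021957397461), (132.08706665039062, 160.93124389648438), 0.18277694284915924) [[103.5, -47.20000076293945], [101.5, 112.4000015258789], [-26.0, 110.0999984741211], [-26.299999237060547, -39.599998474121094], [10.600000381469727, -48.29999923706055]]
scene 1886 ((35.43403244018555, 34.354984283447266), (159.4978790283203, 118.14478302001953), 89.35381317138672) [[91.19999694824219, 111.69999694824219], [-22.200000762939453, 111.5], [-21.5, -39.0], [88.0, -44.20000076293945]]
```

```bash
python3 -m creep '{"rows":[[0,0.0005,0,0,0.01],[0,0.0005,0,0,0.01],[0,0.0005,0,0,0.01],[0,0.0005,0,0,0.01],[0,0.0005,0,0,0.01],[0,0,0,0,0.01]]}' >/dev/null; python3 st.py
python3 -m creep '{"rows":[[0,0.0003,0,0,0.01],[0,0.0003,0,0,0.01],[0,0.0003,0,0,0.01],[0,0,0,0,0.01]]}' >/dev/null; python3 st.py;python3 -m creep '{"rows":[[0,0.0003,0,0,0.01],[0,0.0003,0,0,0.01],[0,0,0,0,0.01]]}' >/dev/null; python3 st.py
```

```text
t 25.40 board xy 39.3 -45.7 mm z 128.1 tool y vs board x deg 90.01 tilt [-0.0003  0.0001] F board [-1.15 -2.06 -1.37]
t 25.80 board xy 39.3 -44.8 mm z 128.1 tool y vs board x deg 90.00 tilt [-0.0002 -0.    ] F board [-0.86 -2.69 -0.36]
t 26.10 board xy 39.3 -44.3 mm z 128.1 tool y vs board x deg 90.00 tilt [-0.0002 -0.    ] F board [ 0.05 -2.96 -0.39]
```

```bash
python3 -m creep '{"rows":[[0,0.0003,0,0,0.01],[0,0.0003,0,0,0.01],[0,0,0,0,0.01]]}' >/dev/null; python3 st.py;python3 -m creep '{"rows":[[0,0.0003,0,0,0.01],[0,0,0,0,0.01]]}' >/dev/null; python3 st.py
```

```text
t 26.40 board xy 39.3 -43.7 mm z 128.1 tool y vs board x deg 90.00 tilt [-0.0001  0.    ] F board [ 0.14 -2.48 -0.67]
t 26.60 board xy 39.3 -43.4 mm z 128.1 tool y vs board x deg 90.00 tilt [-0.0001 -0.0002] F board [-1.02 -3.39  0.18]
```

```bash
python3 -m creep '{"rows":[[0,0.0003,0,0,0.01],[0,0,0,0,0.01]]}' >/dev/null; python3 st.py;python3 -m creep '{"rows":[[0,0.0002,0,0,0.01],[0,0,0,0,0.01]]}' >/dev/null; python3 st.py;python3 -m creep '{"rows":[[0,0.0002,0,0,0.01],[0,0,0,0,0.01]]}' >/dev/null; python3 st.py
```

```text
t 26.80 board xy 39.3 -43.3 mm z 128.1 tool y vs board x deg 90.00 tilt [-0.0001 -0.0005] F board [-0.86 -4.89 -0.35]
t 27.00 board xy 39.3 -43.2 mm z 128.1 tool y vs board x deg 90.00 tilt [-0.0001 -0.0007] F board [-0.46 -5.32 -0.74]
t 27.20 board xy 39.3 -43.2 mm z 128.1 tool y vs board x deg 90.00 tilt [-0.0001 -0.001 ] F board [-0.54 -6.24  0.22]
```

```bash
python3 -m creep '{"rows":[[0,0.0002,0,0,0.01],[0,0,0,0,0.01],[0,0,0,0,0.01]]}' >/dev/null; python3 st.py;python3 slab.py; python3 - <<'E'
from h import *
im=load('last_wrist');cv2.imwrite('pics/w3.png',im['pixels'][:,:,::-1])
E
```

```text
t 27.50 board xy 39.3 -43.1 mm z 128.1 tool y vs board x deg 89.99 tilt [-0.     -0.0013] F board [ 0.29 -6.61 -0.85]
wrist 27985 ((37.144798278808594, 38.57903289794922), (160.570068359375, 129.81695556640625), 89.9692611694336) [[101.9000015258789, 118.0], [-27.700000762939453, 117.19999694824219], [-27.700000762939453, -40.900001525878906], [-4.599999904632568, -41.599998474121094], [62.400001525878906, -21.299999237060547], [100.4000015258789, 10.600000381469727]]
side 2712 ((38.06632614135742, 34.742923736572266), (131.726318359375, 155.9873504638672), 0.22848770022392273) [[103.80000305175781, -41.20000076293945], [101.9000015258789, 111.69999694824219], [-26.899999618530273, 106.69999694824219], [-25.0, -35.900001525878906], [3.5, -43.099998474121094]]
scene 1863 ((34.92559051513672, 38.24245071411133), (157.51730346679688, 116.08917999267578), 89.99458312988281) [[91.5, -35.099998474121094], [89.0, 116.0999984741211], [-21.700000762939453, 114.19999694824219], [-17.700000762939453, -37.79999923706055], [75.9000015258789, -40.5]]
```

View pics/w3.png

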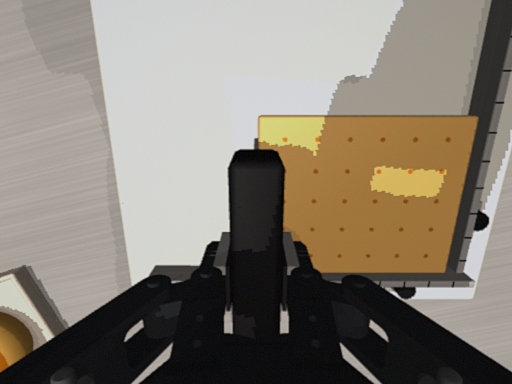

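The wrist view shows the slab's far edge along the far fence (row 272) and its side edge along the side fence (about column 447–477), with the blade flush behind it. Both contacts bear, so I back off and return the scraper.

```bash
python3 -m creep '{"rows":[[0,-0.001,0,0,0.01],[0,-0.004,0,0,0.01],[0,-0.01,0,0,0.01],[0,-0.005,-0.02,0,0.01],[0,0,-0.04,0,0.01],[0,0,-0.04,0,0.01],[0,0,-0.035,-5,0.01],[0,0,0,-8.3,0.01],[0,0,0,-3,0.01],[0,0,0,0,0.01]]}'
cat > tgt.py <<'E'
from h import *
o=observe();R=np.array(o['tool_rot']);print(o['time_s'],R.T@(np.array([.4398,-.3290,.25])-o['position']),'tool yaw err (world)',2.5-np.degrees(np.arctan2(-R[1,0],-R[0,0])),R[2],o['q'][5])
E
python3 tgt.py
```

```text
time_s: 28.65
position: [0.5845, -0.0686, 0.263]
tool_rot: [[-0.999, -0.044, 0.0], [-0.044, 0.999, 0.001], [-0.0, 0.001, -1.0]]
ft_force: [0.6, 0.3, -1.0]
grip_width: 0.0224
gripper_force: 98.8
28.65 [ 0.15609257 -0.25374043  0.01283211] tool yaw err (world) -0.031883419661189016 [-3.72444095e-04  6.27812887e-04 -9.99999734e-01] -110.76218823603357
```

```bash
python3 -m creep '{"rows":[[0.015,-0.024,0,0,0.01],[0.025,-0.041,0,0,0.01],[0.025,-0.041,0,0,0.01],[0.025,-0.041,0,0,0.01],[0.025,-0.041,0,0,0.01],[0.025,-0.041,0,0,0.01],[0.016,-0.025,0,0,0.01],[0,0,0,0,0.01],[0,0,0,0,0.01]]}' > /dev/null; python3 tgt.py; python3 - <<'E'
from h import *
im=get_image('wrist');C=cloud(im);reg=lambda lo,hi:(im['depth']>0)&np.all((C>lo)&(C<hi),-1)
p=np.array(observe()['position'])
P=C[reg(p-[.08,.04,.03],p+[.08,.04,.015])];P=P[P[:,2]>.245];print('handle?',len(P),rect(P) if len(P)>5 else 0,P[:,2].max() if len(P) else 0)
P=C[reg([.3,-.42,.083],[.55,-.24,.092])];print('rack',len(P),rect(P))
for n in ['scene','side']:
    im=get_image(n);C=cloud(im);k=(im['depth']>0)&np.all((C>[.35,-.4,.12])&(C<[.53,-.26,.21]),-1)
    P=C[k];print(n,len(P),P[:,2].min(),rect(P[P[:,2]<.2]))
    P=C[(im['depth']>0)&np.all((C>[.35,-.4,.083])&(C<[.53,-.26,.092]),-1)];print(rect(P))
E
```

```text
29.55 [-0.00012764  0.00029462  0.0127393 ] tool yaw err (world) 0.12558861835877755 [-1.32984055e-04  8.95928311e-04 -9.99999590e-01] -141.57717227523764
handle? 11263 (array([ 430.4, -328.9]), array([47.8, 90.1]), 75.28) 0.27785442400506716
rack 1680 (array([ 390.1, -330.6]), array([45.3, 46. ]), 2.34)
scene 273 0.15607789160476576 (array([ 441.9, -326.4]), array([102.7,   3.8]), 1.8)
(array([ 441.6, -326.9]), array([148.6,  46.6]), 2.04)
side 670 0.15391492040175153 (array([ 441.4, -326.2]), array([99.8,  9.9]), 2.98)
(array([ 440.6, -328.2]), array([145.9,  53. ]), 2.16)
```

```bash
python3 -m creep '{"rows":[[0,0,0.025,0,0.01],[0,0,0.03,0,0.01],[0,0,0.015,0,0.01],[0,0,0.015,0,0.01],[0,0,0.005,0,0.01]]}'; python3 -m creep '{"rows":[[0,0,0.015,0,0.01],[0,0,0.015,0,0.01],[0,0,0.015,0,0.01],[0,0,0.006,0,0.01],[0,0,0.003,0,0.01],[0,0,0.001,0,0.01],[0,0,0,0,0.01]]}'
```

```text
time_s: 30.2
position: [0.4402, -0.3278, 0.1717]
tool_rot: [[-0.999, -0.045, -0.001], [-0.045, 0.999, 0.002], [0.001, 0.002, -1.0]]
ft_force: [0.2, 0.4, -2.1]
grip_width: 0.0218
gripper_force: 99.0
time_s: 30.9
position: [0.4402, -0.3292, 0.1186]
tool_rot: [[-0.999, -0.044, 0.001], [-0.044, 0.999, -0.001], [-0.001, -0.001, -1.0]]
ft_force: [-0.4, -0.4, -0.7]
grip_width: 0.0224
gripper_force: 99.0
```

```bash
python3 -m creep '{"rows":[[0,0,0.0008,0,0.01],[0,0,0.0006,0,0.01],[0,0,0.0004,0,0.01],[0,0,0,0,0.01]]}'; python3 -m creep '{"rows":[[0,0,0,0,0.04],[0,0,0,0,0.06],[0,0,0,0,0.085],[0,0,0,0,0.085],[0,0,0,0,0.085],[0,0,0,0,0.085],[0,0,-0.01,0,0.085],[0,0,-0.02,0,0.085],[0,0,-0.04,0,0.085],[0,0,-0.04,0,0.085]]}'; python3 -m creep '{"rows":[[0,0,-0.04,0,0.085],[0.03,0,0,0,0.085],[0.03,0,0,0,0.085],[0,0,0,0,0.085],[0,0,0,0,0.085]]}'; sed -i 's/rack%d/rackb%d/' rack.py; python3 rack.py; python3 slab.py; python3 - <<'E'
from h import *
im=get_image('side');cv2.imwrite('pics/s9.png',cv2.resize(im['pixels'][60:310,120:400,::-1],(672,600)))
E
```

```text
time_s: 31.3
position: [0.44, -0.3291, 0.1168]
tool_rot: [[-0.999, -0.044, 0.0], [-0.044, 0.999, -0.001], [-0.0, -0.001, -1.0]]
ft_force: [-0.8, 1.2, 5.0]
grip_width: 0.0223
gripper_force: 100.0
time_s: 32.3
position: [0.4397, -0.3288, 0.228]
tool_rot: [[-0.999, -0.044, -0.0], [-0.044, 0.999, 0.001], [0.0, 0.001, -1.0]]
ft_force: [0.2, 0.0, 0.0]
grip_width: 0.085
gripper_force: 0.0
time_s: 32.8
position: [0.3799, -0.3318, 0.2671]
tool_rot: [[-0.999, -0.043, 0.001], [-0.043, 0.999, -0.001], [-0.001, -0.001, -1.0]]
ft_force: [-0.1, -0.8, -0.4]
grip_width: 0.0852
gripper_force: 0.0
32.85 [ 0.38033774 -0.3317846   0.26679342]
top 2254 0.12175685819028018 (array([ 439.5, -329.3]), array([107.6,  24.1]), 2.38)
[244, 191, 25, 98, 2254] (array([ 439.5, -329.3]), array([107.6,  24.1]), 2.38)
racktop 2541 0.08798952744540876 (array([ 439.5, -328.7]), array([145.9,  46.1]), 2.21)
[235, 165, 44, 121, 2541] (array([ 439.5, -328.7]), array([145.9,  46.1]), 2.21)
wrist 1578 ((-2.800851821899414, 18.155410766601562), (130.9657440185547, 55.67525100708008), 74.06877899169922) [[41.0, 73.69999694824219], [-27.299999237060547, 33.900001525878906], [-26.5, -43.20000076293945], [8.800000190734863, -42.5]]
side 2648 ((38.05597686767578, 37.26755905151367), (131.96302795410156, 158.88607788085938), 0.17400240898132324) [[98.5999984741211, -42.0], [104.30000305175781, -36.20000076293945], [102.0999984741211, 116.9000015258789], [-27.600000381469727, 108.30000305175781], [-24.600000381469727, -37.099998474121094]]
scene 1838 ((34.76129150390625, 39.21508026123047), (115.40288543701172, 154.53793334960938), 0.2142498791217804) [[88.0999984741211, -36.5], [89.9000015258789, 116.19999694824219], [-19.399999618530273, 114.5], [-18.600000381469727, -35.29999923706055]]
```

View pics/s9.png

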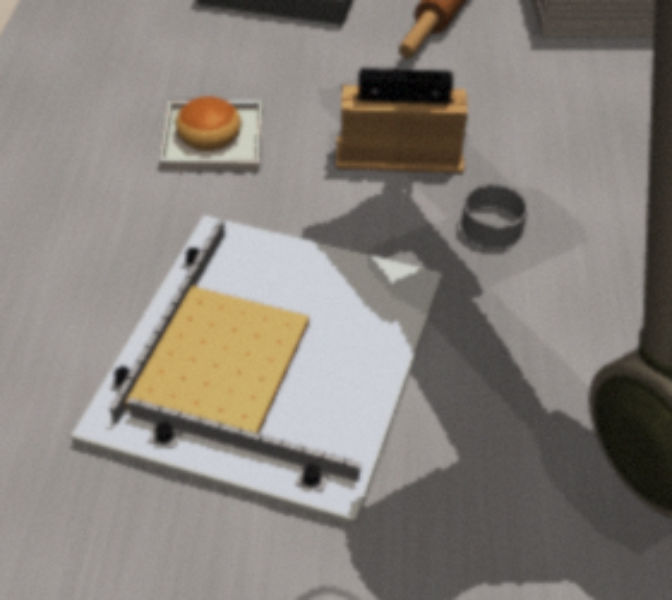

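The side view shows the slab flush in the corner at (220,360), the scraper hanging in its rack at (405,85), and the tray and cutter where they were.

```bash
python3 -c "
from rig import close_job
print(close_job())"
```

```text
the job is handed in; nothing more can be done
None
```

The job is handed in, and no verdict came back: by the wrist force and camera measurements the slab bore on both fences and sits flush in the corner, the scraper hangs released in its rack, and the robot's clock read about 33 s of the 72 s allowed.

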